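# Shift the oiled turnings to the buffing rack in reverse order

## Robot

A 6-joint arm with a two-finger parallel gripper is mounted at the origin on the work surface. World frame = base frame: x ahead of the robot, y to its left, z up, the work surface at z = 0. Lengths are in m, angles in rad, forces in N, time in s.
With the tool pointing down it reaches from about 0.275 to 1 m from the base axis. Payload 8.4 kg.
Tool frame: the origin (TCP) lies on the centre line of the jaws, within the pads' length; the fingertips stand 22 mm ahead of it and the grasp point (between the pads) lies 3 mm ahead of it; z points along the fingers, y is the line along which they close (so a half turn about z gives the same grasp; the last joint's range is limited). The gripper opens to 85 mm and grips with 20 to 120 N. Pads are 22 mm wide; open, the fingers measure 114 mm over their backs; the gripper's body (76 mm by 85 mm) begins 54 mm behind the grasp point. The pads swing forward as they close: fully open they stand 13 mm farther back than shut.
Start: joints at [-1.352, 0.353, 1.633, -0, 1.155, -0.002], TCP at [0.137, -0.61, 0.218] pointing down, gripper open.
Joint ranges: [-2.63, 2.63], [-0.92, 2.1], [0.06, 2.66], [-1.3, 4.44], [0, 2.69], [-3.02, 3.02]. Speed limits (rad/s): [2.22, 2.22, 2.79, 3.14, 3.14, 3.14].

## Interface

Orientations are given as a rotation vector (axis times angle).
In Python, from plant import env gives the robot as it stands.
- The arm moves only by the tool send_rows, never from a script. Its argument "targets" is text: rows parted by semicolons, each of 4 numbers parted by spaces: the shift along the tool's x, y, z in mm, then the turn about the tool's z in rad. In form: dx dy dz roll; .... A call has 1 to 20 rows; each row shifts and turns the commanded pose from where the row before left it, along the tool's axes as they then stand; what a row does not reach is not made up. A row lasts 1/10 s, in which the tool goes at most 50 mm and 8.59 degrees, less where a joint would pass 70% of its speed; a pose out of reach is approached as far as the arm can. A call with a gripper value outside its range is refused whole. "gripper" is the opening, from 0 (shut) to 1 (fully open), set as the call begins (left out, the last holds). The fingers move at their own pace and stop on an object; "squeeze" is the grip in N (left out, the last holds). Time passes only in rows, so rows that do not move let the fingers close. It gives the time, the measured TCP pose, the force, the opening and the grip force at its end, in the units of the state.
- env.read_state(): the state, without advancing time (a new reading comes with each control period).
- env.read_camera(name): name is "scene" or "top" or "wrist"; returns a dict with "image" (420x560x3 uint8, red, green, blue), "mtx" (3x3 intrinsics, pixels), "view" (4x4, takes a point from world to camera coordinates); the wrist camera has in their place "mount" (4x4, takes a point from camera to tool coordinates, whose origin is the TCP and whose axes are the flange's). Camera axes: x right, y up, looking along -z (the intrinsics and any distortion apply to the point x, -y, -z); pixel columns grow to the right and rows downward; lengths in m; the calibration is good to about 2 mm. A picture is of the moment at which its call begins: read the wrist's pose just before it. There is no depth.
- env.hand_in(): hands the job in; it is judged then, once.
The state is a dict: "clock": time; "joint_pos": joint angles; "joint_vel": joint speeds; "joint_torque": joint torques, N m; "tcp_pos": TCP position; "eef_rot": TCP orientation; "ft_force": force on the tool from outside, world axes, zero at the start; "wrist_torque": the same for the moment, N m; "opening": finger opening in m; "grasp_force": force on a finger pad.
Only numpy, scipy, OpenCV 4.12 (cv2) and the standard library are available. Lean on these libraries where they do the work, as an engineer would, in place of code of your own. Each camera call takes 0.05 s, during which the arm holds its last target. There are 200 camera calls.

## Task

The four oiled wooden turnings stand in a row on the cork pads of the oiling rack; move all four to the bays of the dark buffing rack in the reverse order, so that the one that was furthest left on the oiling rack ends furthest right, the second from the left second from the right, and so on. Stand each one upright on the floor of its own bay, knock none of them over, and leave the jar and the tape measure where they are.

Things in the scene. Friction and masses are not known exactly. Their poses are not given: they have to be found in the camera images.
- baluster: Turned piece of plain light wood, round about its upright z axis, standing on a flat 44 mm round foot 8 mm thick; origin at the centre of the foot's underside. The tallest, 95 mm: slender waist above the foot, then a straight round shaft 26 mm in diameter from 44 to 86 mm height with a bevelled end; grip the shaft at about 66 mm. About 70 g.
- mushroom: Turned piece of plain light wood, round about its upright z axis, standing on a flat 44 mm round foot 8 mm thick; origin at the centre of the foot's underside. The shortest, 60 mm: a short 22 mm stem under a broad button head, the head's straight rim 42 mm in diameter from 33 to 50 mm height, domed above; grip the rim at about 42 mm. About 60 g.
- goblet: Turned piece of plain light wood, round about its upright z axis, standing on a flat 44 mm round foot 8 mm thick; origin at the centre of the foot's underside. 78 mm tall: thin stem, widening into a solid, flat-topped drum 48 mm in diameter from 48 to 78 mm height; grip the drum at about 62 mm. About 90 g.
- pawn: Turned piece of plain light wood, round about its upright z axis, standing on a flat 44 mm round foot 8 mm thick; origin at the centre of the foot's underside. 77 mm tall: a cone narrowing upward from the foot and a ball head 30 mm in diameter, centred at 62 mm height; grip the ball at its middle, 62 mm. About 60 g.
- oiling_rack: Rack the pieces start on, fixed: a plain medium-brown board 110 x 330 mm (x, y) on two battens, top 30 mm above its origin, with no walls, carrying four round cork pads in a row along its y axis, at y = +120, +40, -40, -120 mm from its middle, x = 0. Origin at the centre of the underside, on the work surface; +y is the row's left end as the robot sees it. The rack may stand left or right of the other, turned up to 12 degrees.
- buffing_rack: Rack to fill, fixed: dark wooden tray 100 x 330 mm (x, y), four open bays in a row along its y axis, centres at y = +120, +40, -40, -120 mm, x = 0; each bay 80 x 70 mm inside (x, y), floor 12 mm above the origin; all walls 10 mm thick, tops 27 mm above the origin, those between bays lighter brown. Origin: centre of the underside, on the work surface; +y is the left end as the robot sees it. Turned up to 12 degrees.
- pad_baluster: Cork disc, 54 mm in diameter and 4 mm thick, fixed to the oiling rack: the pad on which the baluster stands at the start, so it marks the baluster's original place in the row. Its top is 34 mm above the work surface. Origin at the centre of its underside.
- pad_mushroom: Cork disc, 54 mm in diameter and 4 mm thick, fixed to the oiling rack: the pad on which the mushroom stands at the start, so it marks the mushroom's original place in the row. Its top is 34 mm above the work surface. Origin at the centre of its underside.
- pad_goblet: Cork disc, 54 mm in diameter and 4 mm thick, fixed to the oiling rack: the pad on which the goblet stands at the start, so it marks the goblet's original place in the row. Its top is 34 mm above the work surface. Origin at the centre of its underside.
- pad_pawn: Cork disc, 54 mm in diameter and 4 mm thick, fixed to the oiling rack: the pad on which the pawn stands at the start, so it marks the pawn's original place in the row. Its top is 34 mm above the work surface. Origin at the centre of its underside.
- jar: Bystander: a clear glass jar with a steel lid, 72 mm in diameter, 125 mm tall, standing loose on the bench towards its far side. Origin at the centre of its underside.
- tape_measure: Bystander: a black and green tape measure, 65 x 36 x 62 mm (x, y, z), standing loose on the bench between the two racks. Origin at the centre of its underside.
There are look-alikes about, which are no part of the job. Leave any turquoise look-alike of the mushroom alone. What is shaped like the baluster but blue is not meant.

How it is judged:
At the end, for the whole second after the job is handed in: Each turning stands upright (within 0.1 rad) and at rest on the floor (within 5 mm) of the buffing rack's bay that mirrors its original place in the row, within 16 mm of the bay's centre along the row and 21 mm across it (((y of pad_baluster in the frame of oiling_rack between 0.1 and 0.14 m and y of baluster in the frame of buffing_rack between -0.136 and -0.104 m) or (y of pad_baluster in the frame of oiling_rack between 0.02 and 0.06 m and y of baluster in the frame of buffing_rack between -0.056 and -0.024 m) or (y of pad_baluster in the frame of oiling_rack between -0.06 and -0.02 m and y of baluster in the frame of buffing_rack between 0.024 and 0.056 m) or (y of pad_baluster in the frame of oiling_rack between -0.14 and -0.1 m and y of baluster in the frame of buffing_rack between 0.104 and 0.136 m)) and x of baluster in the frame of buffing_rack between -0.021 and 0.021 m and z of baluster in the frame of buffing_rack between 0.007 and 0.017 m and angle between each of baluster, mushroom, goblet, pawn's own z axis and vertical below 0.1 rad and linear speed of each of baluster, mushroom, goblet, pawn below 0.02 m/s and angular speed of each of baluster, mushroom, goblet, pawn below 0.2 rad/s and ((y of pad_mushroom in the frame of oiling_rack between 0.1 and 0.14 m and y of mushroom in the frame of buffing_rack between -0.136 and -0.104 m) or (y of pad_mushroom in the frame of oiling_rack between 0.02 and 0.06 m and y of mushroom in the frame of buffing_rack between -0.056 and -0.024 m) or (y of pad_mushroom in the frame of oiling_rack between -0.06 and -0.02 m and y of mushroom in the frame of buffing_rack between 0.024 and 0.056 m) or (y of pad_mushroom in the frame of oiling_rack between -0.14 and -0.1 m and y of mushroom in the frame of buffing_rack between 0.104 and 0.136 m)) and x of mushroom in the frame of buffing_rack between -0.021 and 0.021 m and z of mushroom in the frame of buffing_rack between 0.007 and 0.017 m and ((y of pad_goblet in the frame of oiling_rack between 0.1 and 0.14 m and y of goblet in the frame of buffing_rack between -0.136 and -0.104 m) or (y of pad_goblet in the frame of oiling_rack between 0.02 and 0.06 m and y of goblet in the frame of buffing_rack between -0.056 and -0.024 m) or (y of pad_goblet in the frame of oiling_rack between -0.06 and -0.02 m and y of goblet in the frame of buffing_rack between 0.024 and 0.056 m) or (y of pad_goblet in the frame of oiling_rack between -0.14 and -0.1 m and y of goblet in the frame of buffing_rack between 0.104 and 0.136 m)) and x of goblet in the frame of buffing_rack between -0.021 and 0.021 m and z of goblet in the frame of buffing_rack between 0.007 and 0.017 m and ((y of pad_pawn in the frame of oiling_rack between 0.1 and 0.14 m and y of pawn in the frame of buffing_rack between -0.136 and -0.104 m) or (y of pad_pawn in the frame of oiling_rack between 0.02 and 0.06 m and y of pawn in the frame of buffing_rack between -0.056 and -0.024 m) or (y of pad_pawn in the frame of oiling_rack between -0.06 and -0.02 m and y of pawn in the frame of buffing_rack between 0.024 and 0.056 m) or (y of pad_pawn in the frame of oiling_rack between -0.14 and -0.1 m and y of pawn in the frame of buffing_rack between 0.104 and 0.136 m)) and x of pawn in the frame of buffing_rack between -0.021 and 0.021 m and z of pawn in the frame of buffing_rack between 0.007 and 0.017 m); the robot touches nothing.
It fails at once if a turning is knocked over (leans more than 1 rad) (angle between any of baluster, mushroom, goblet, pawn's own z axis and vertical above 1 rad).
It fails at once if the jar or the tape measure is shifted by more than 25 mm (distance of any of jar, tape_measure from where it was at the start of the episode above 0.025 m).
It also fails if it takes over 122 s, if anything falls off the work surface, if the arm or the gripper's body presses on something with over 40 N, if the wrist force passes 120 N, or if a joint passes its speed limit or range.

## Working session

There is one attempt and no reset: what is moved stays moved. The work goes in short steps, Python scripts to look and compute and a tool call to move; the robot and the scene stay as the last step left them, time stands still between calls to the robot, and variables do not carry over. Pictures are saved under pics/ and viewed, at most 14 in all, crops included, and the job is handed in when it is done.

Besides the shell and the picture viewer there is one more tool, called after ">>>" as name(argument=value, ...), one argument or row to a line, values as JSON. send_rows: Moves the arm, as the interface text tells. Its arguments: {"type":"object","properties":{"targets":{"type":"string"},"gripper":{"type":"number"},"squeeze":{"type":"number"}},"required":["targets"]}

```bash
ls; mkdir -p pics
python3 - <<'E'
from plant import env
import cv2,json,numpy as np,pickle
d={}
for n in("top","scene"):
    c=env.read_camera(n); d[n]=c; cv2.imwrite(f"pics/{n}0.png",c["image"][:,:,::-1]); print(n,{k:np.array(v).round(3).tolist() for k,v in c.items() if k!="image"})
pickle.dump(d,open("cams.pkl","wb"))
print(env.read_state())
E
```

```text
pics
top {'mtx': [[524.316, 0.0, 276.903], [0.0, 524.316, 225.243], [0.0, 0.0, 1.0]], 'view': [[-0.031, -1.0, 0.002, -0.033], [0.99, -0.03, 0.14, -0.615], [-0.14, 0.006, 0.99, -1.167], [0.0, 0.0, 0.0, 1.0]]}
scene {'mtx': [[420.604, 0.0, 283.64], [0.0, 420.604, 216.986], [0.0, 0.0, 1.0]], 'view': [[0.059, 0.998, 0.017, 0.009], [-0.617, 0.023, 0.786, 0.325], [0.784, -0.057, 0.618, -1.528], [0.0, 0.0, 0.0, 1.0]]}
{'clock': 0.1, 'joint_pos': array([-1.35237788e+00,  3.53615474e-01,  1.63406659e+00,  3.15959478e-05,
        1.15518343e+00, -2.41791322e-03]), 'joint_vel': array([ 2.65906929e-03, -8.26804408e-05, -2.32892855e-03,  3.39348857e-04,
       -1.29388876e-03,  7.84511708e-04]), 'joint_torque': array([-1.10884273e-03, -6.06355548e+01, -3.42820072e+01, -5.28284829e-05,
        3.99982411e-03, -2.31437082e-05]), 'tcp_pos': array([ 0.13680625, -0.6093872 ,  0.21721099]), 'eef_rot': array([-3.12120207e+00, -3.46024759e-01,  1.70315938e-04]), 'ft_force': array([-0.79942021,  1.04251214,  0.12435005]), 'wrist_torque': array([-0.01757777,  0.03265288, -0.04265004]), 'grasp_force': 0.0, 'opening': 0.08532780686733585}
```

View pics/top0.png

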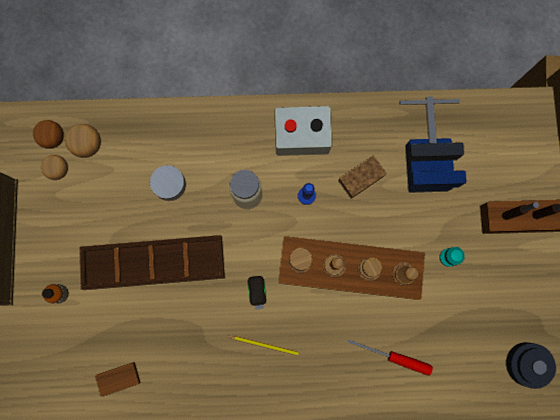

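View pics/scene0.png

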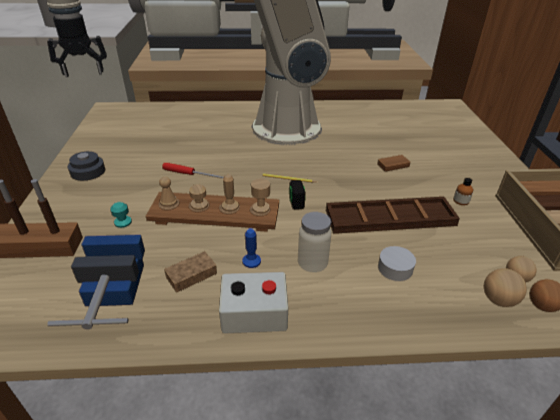

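Top view: the oiling rack is at right, with the goblet (300,258), baluster (335,265), mushroom (371,268) and pawn (405,273) from left to right. The dark buffing rack is at (152,262). Look-alikes are the turquoise mushroom (452,256) and the blue baluster (307,190), both off the rack. The tape measure is at (257,290) and the jar at (245,188). Mirrored order on the buffing rack: goblet at y=-120, baluster at -40, mushroom at +40, pawn at +120.

```bash
cat > h.py <<'E'
import numpy as np,cv2,pickle
from scipy.spatial.transform import Rotation as R
def ray(c,px):
    K=np.array(c["mtx"]);V=np.array(c["view"])
    p=np.linalg.inv(K)@[px[0],px[1],1]; d=V[:3,:3].T@np.array([p[0],-p[1],-p[2]]); return -V[:3,:3].T@V[:3,3],d/np.linalg.norm(d)
def onz(c,px,z):
    o,d=ray(c,px); return o+d*(z-o[2])/d[2]
def proj(c,X):
    V=np.array(c["view"]);p=V[:3,:3]@np.array(X)+V[:3,3];q=np.array(c["mtx"])@[p[0],-p[1],-p[2]];return q[:2]/q[2]
def cross2(c1,p1,c2,p2):
    o1,d1=ray(c1,p1);o2,d2=ray(c2,p2);A=np.stack([d1,-d2],1);s=np.linalg.lstsq(A,o2-o1,rcond=None)[0]
    return (o1+s[0]*d1+o2+s[1]*d2)/2,np.linalg.norm(o1+s[0]*d1-o2-s[1]*d2)
def wristcam(env):
    s=env.read_state();w=dict(env.read_camera("wrist"))
    T=np.eye(4);T[:3,:3]=R.from_rotvec(s["eef_rot"]).as_matrix();T[:3,3]=s["tcp_pos"]
    w["view"]=np.linalg.inv(T@np.array(w["mount"]));return w
def tomove(s,target,yaw=None):
    "tool-axes shift (mm) to target; roll needed so that tool x has world yaw"
    M=R.from_rotvec(s["eef_rot"]).as_matrix();cur=np.arctan2(M[1,0],M[0,0])
    return (M.T@(np.array(target)-s["tcp_pos"])*1000).round(1),None if yaw is None else round(-(yaw-cur),3)
E
python3 - <<'E'
from h import *
d=pickle.load(open("cams.pkl","rb"));c=d["top"];im=c["image"]
hsv=cv2.cvtColor(im,cv2.COLOR_RGB2HSV)
for n,(x,y) in dict(board=(287,275),board2=(352,285),dark=(100,270),divider=(117,265),wood=(250,240),gob=(300,258)).items(): print(n,hsv[y,x],im[y,x])
def rect(m,x0,x1,y0,y1,z):
    k=np.zeros_like(m);k[y0:y1,x0:x1]=m[y0:y1,x0:x1]
    k=cv2.morphologyEx(k,cv2.MORPH_CLOSE,np.ones((9,9)))
    k=cv2.morphologyEx(k,cv2.MORPH_OPEN,np.ones((3,3)))
    ct=max(cv2.findContours(k,0,1)[0],key=cv2.contourArea);b=cv2.boxPoints(cv2.minAreaRect(ct))
    W=np.array([onz(c,p,z) for p in b]);print(b.round(1).tolist(),W.round(4).tolist())
    e=[np.linalg.norm(W[i]-W[(i+1)%4]) for i in range(4)]
    print("sides",np.round(e,4),"centre",W.mean(0).round(4))
    i=np.argmax(e);v=W[i]-W[(i+1)%4];v=v*np.sign(v[1]);print("row yaw of x axis",np.arctan2(-v[0],v[1]).round(4))
    return k
k1=rect((hsv[:,:,2]<62).astype(np.uint8)*255,70,232,228,298,.027)
sat=((hsv[:,:,2]<125)&(hsv[:,:,1]>90)).astype(np.uint8)*255
k2=rect(sat,272,430,230,305,.030)
v=cv2.resize(im[225:310,70:430],None,fx=2.2,fy=2.2,interpolation=cv2.INTER_CUBIC)[:,:,::-1].copy()
kk=cv2.resize((k1|k2)[225:310,70:430],None,fx=2.2,fy=2.2);
cs=cv2.findContours(kk,0,1)[0];m=v.copy();cv2.drawContours(m,cs,-1,(0,255,0),1)
cv2.imwrite("pics/rk.png",np.vstack([v,m]))
E
```

```text
board [ 13 178  93] [93 57 28]
board2 [ 13 193 107] [107  61  26]
dark [ 13 146  49] [49 33 21]
divider [ 13 188 107] [107  62  28]
wood [ 19 113 133] [133 112  74]
gob [ 17 130 133] [133 103  65]
[[77.80000305175781, 245.89999389648438], [221.3000030517578, 235.10000610351562], [224.60000610351562, 278.5], [81.0999984741211, 289.29998779296875]] [[0.5813, 0.4127, 0.027], [0.5964, 0.079, 0.027], [0.4955, 0.073, 0.027], [0.4809, 0.403, 0.027]]
sides [0.3341 0.1011 0.3303 0.1009] centre [0.5385 0.2419 0.027 ]
row yaw of x axis 0.0452
[[270.5, 287.79998779296875], [275.29998779296875, 227.6999969482422], [431.70001220703125, 240.3000030517578], [426.8999938964844, 300.29998779296875]] [[0.471, -0.0322, 0.03], [0.6096, -0.0474, 0.03], [0.5692, -0.41, 0.03], [0.4317, -0.389, 0.03]]
sides [0.1394 0.3648 0.1391 0.359 ] centre [ 0.5204 -0.2196  0.03  ]
row yaw of x axis -0.1108
```

View pics/rk.png

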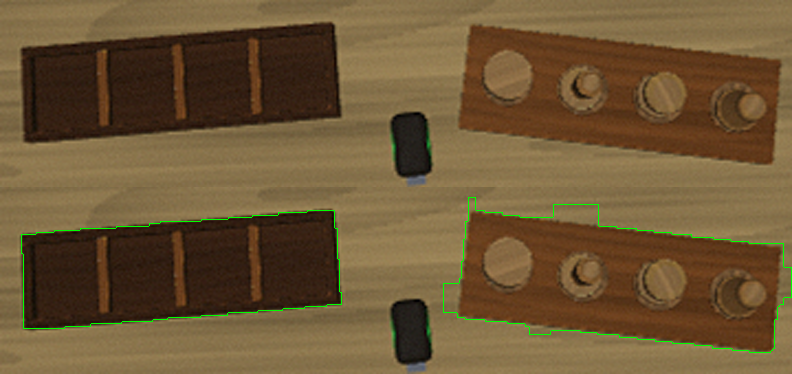

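The crop confirms the order goblet, baluster, mushroom, pawn. The buffing mask is clean, but the oiling mask leaks, so I'll redo it by hue and compare with the piece heads.

Run:
```python
from h import *
from plant import env
d=pickle.load(open("cams.pkl","rb"));c=d["top"];im=c["image"]
hsv=cv2.cvtColor(cv2.GaussianBlur(im,(3,3),0),cv2.COLOR_RGB2HSV).astype(int)
m=((hsv[:,:,1]>150)&(hsv[:,:,0]<16)).astype(np.uint8)*255
k=np.zeros_like(m);k[225:310,265:435]=m[225:310,265:435];k=cv2.morphologyEx(k,cv2.MORPH_OPEN,np.ones((3,3)))
ct=max(cv2.findContours(k,0,1)[0],key=cv2.contourArea);r=cv2.minAreaRect(ct);b=cv2.boxPoints(r)
W=np.array([onz(c,p,.03) for p in b]);print(b.round(1).tolist());e=[np.linalg.norm(W[i]-W[(i+1)%4]) for i in range(4)]
C=W.mean(0);i=np.argmax(e);v=W[i]-W[(i+1)%4];v*=np.sign(v[1]);a=np.arctan2(-v[0],v[1]);print(np.round(e,4),C.round(4),a.round(4))
u=np.array([-np.sin(a),np.cos(a),0])
tops=[("gob",(507,76),.112),("bal",(589,84),.127),("mush",(661,95),.085),("pawn",(753,107),.105)]
for (n,p,z),y in zip(tops,(.12,.04,-.04,-.12)):
    px=(70+p[0]/2.2,225+p[1]/2.2)
    print(n,"pad",(C+u*y).round(4),"head",onz(c,px,z).round(4))
Cb=np.array([.5385,.2419,0]);ab=.047;ub=np.array([-np.sin(ab),np.cos(ab),0])
for n,y in zip(("pawn","mush","bal","gob"),(.12,.04,-.04,-.12)): print(n,"bay",(Cb+ub*y).round(4))
# tool above goblet-ish between pieces for wrist look: yaw = a+pi/2
print(tomove(env.read_state(),[.52,-.22,.33],a+np.pi/2))
```

```text
[[278.20001220703125, 282.70001220703125], [283.6000061035156, 235.6999969482422], [425.5, 252.3000030517578], [420.0, 299.29998779296875]]
[0.1094 0.331  0.1091 0.3269] [ 0.5121 -0.2209  0.03  ] -0.1473
gob pad [ 0.5297 -0.1022  0.03  ] head [ 0.5276 -0.0993  0.112 ]
bal pad [ 0.5179 -0.1813  0.03  ] head [ 0.5163 -0.1774  0.127 ]
mush pad [ 0.5062 -0.2604  0.03  ] head [ 0.5059 -0.254   0.085 ]
pawn pad [ 0.4945 -0.3396  0.03  ] head [ 0.4903 -0.3401  0.105 ]
pawn bay [0.5329 0.3618 0.    ]
mush bay [0.5366 0.2819 0.    ]
bal bay [0.5404 0.2019 0.    ]
gob bay [0.5441 0.122  0.    ]
(array([ 459.2, -296.1, -112.4]), np.float64(-1.203))
```

>>> send_rows(
  targets="0 0 -14 -0.13; 0 0 -14 -0.13; 0 0 -14 -0.13; 0 0 -14 -0.13; 0 0 -14 -0.13; 0 0 -14 -0.13; 0 0 -14 -0.13; 0 0 -14 -0.13; 0 0 0 -0.13; 0 0 0 -0.03",
  gripper=1,
)

```text
clock: 1.1
tcp_pos: [0.1369, -0.6098, 0.3299]
eef_rot: [2.379, 2.052, -0.0]
ft_force: [0.7, 0.2, -0.2]
opening: 0.0853
grasp_force: 0.0
```

>>> send_rows(
  targets="15 10 0 0; 26 19 0 0; 26 19 0 0; 26 19 0 0; 26 19 0 0; 26 19 0 0; 26 19 0 0; 26 19 0 0; 26 19 0 0; 26 19 0 0; 26 19 0 0; 26 19 0 0; 26 19 0 0; 26 19 0 0; 26 19 0 0; 26 19 0 0; 26 19 0 0; 12 8 0 0; 0 0 0 0; 0 0 0 0",
)

```text
clock: 3.1
tcp_pos: [0.5208, -0.2198, 0.3295]
eef_rot: [-2.381, -2.048, 0.001]
ft_force: [0.3, -0.3, -0.3]
opening: 0.0855
grasp_force: 0.0
```

Run:
```python
from h import *
from plant import env
w=wristcam(env);pickle.dump(w,open("w1.pkl","wb"));cv2.imwrite("pics/w1.png",w["image"][:,:,::-1])
s=env.read_state();print(s["clock"],s["tcp_pos"],tomove(s,[.52,-.22,.33],1.4235))
```

```text
3.15 [ 0.52068828 -0.22020239  0.32965264] (array([ 0.1, -0.7, -0.3]), np.float64(-0.004))
```

View pics/w1.png

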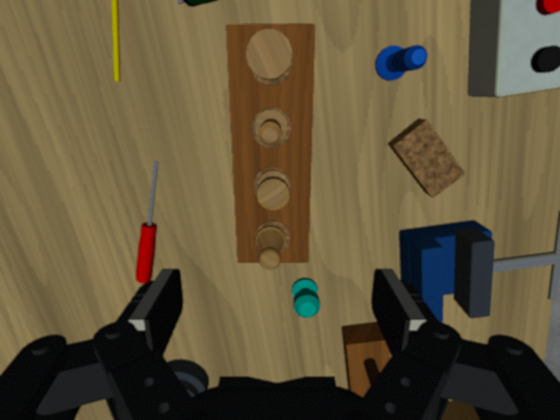

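The wrist view shows the goblet top at (270,54), baluster top (271,131), mushroom head (273,190) and pawn ball (270,256). The turquoise one is off the rack at (306,297).

Run:
```python
from h import *
w=pickle.load(open("w1.pkl","rb"));c=pickle.load(open("cams.pkl","rb"))["top"]
for n,p,q,z in [("gob",(270,54),(507,76),.112),("bal",(271,131),(589,84),.128),("mush",(273,190),(661,95),.085),("pawn",(270,256),(753,107),.099)]:
    q=(70+q[0]/2.2,225+q[1]/2.2); X,g=cross2(w,p,c,q);print(n,onz(w,p,z).round(4),onz(c,q,z).round(4),X.round(4),g.round(4))
P=[(228,26),(313,24),(309,262),(239,262)]
W=np.array([onz(w,p,.03) for p in P]);print(W.round(4).tolist(),W.mean(0))
```

```text
gob [ 0.5316 -0.1008  0.112 ] [ 0.5276 -0.0993  0.112 ] [ 0.5302 -0.0996  0.0925] 0.0028
bal [ 0.521  -0.1763  0.128 ] [ 0.5163 -0.1773  0.128 ] [ 0.5193 -0.182   0.0821] 0.0016
mush [ 0.5107 -0.2532  0.085 ] [ 0.5059 -0.254   0.085 ] [ 0.5082 -0.2598  0.0585] 0.0028
pawn [ 0.4939 -0.3368  0.099 ] [ 0.4905 -0.3417  0.099 ] [ 0.4916 -0.3471  0.0786] 0.0006
[[0.4851, -0.0539, 0.03], [0.5884, -0.0674, 0.03], [0.5446, -0.3914, 0.03], [0.4381, -0.3753, 0.03]] [ 0.51406321 -0.22201336  0.03      ]
```

>>> send_rows(
  targets="12 -1 10 0; 18 -1 15 0; 20 -1 15 0; 20 -1 15 0; 20 -1 15 0; 17 -2 15 0; 12 -1 15 0; 0 0 20 0; 0 0 20 0; 0 0 20 0; 0 0 20 0; 0 0 20 0; 0 0 15 0; 0 0 10 0; 0 0 8 0; 0 0 0 0; 0 0 0 0",
)

```text
clock: 4.85
tcp_pos: [0.5315, -0.1011, 0.0972]
eef_rot: [2.382, 2.048, 0.0]
ft_force: [0.2, -0.4, 0.6]
opening: 0.0854
grasp_force: 0.0
```

>>> send_rows(
  targets="0 0 0 0; 0 0 0 0; 0 0 0 0; 0 0 0 0; 0 0 0 0; 0 0 0 0; 0 0 0 0; 0 0 0 0",
  gripper=0,
  squeeze=40,
)

```text
clock: 5.65
tcp_pos: [0.5357, -0.102, 0.1053]
eef_rot: [2.376, 2.044, 0.009]
ft_force: [-17.0, 3.3, 79.7]
opening: -0.0002
grasp_force: 39.9
```

Run:
```python
from h import *
from plant import env
s=env.read_state();print(s)
a=env.read_camera("scene")["image"][130:260,120:350];b=env.read_camera("wrist")["image"]
v=np.hstack([cv2.resize(a,(800,452))[:420,:],])
cv2.imwrite("pics/s2.png",v[:,:,::-1]);cv2.imwrite("pics/w2.png",b[:,:,::-1])
```

```text
{'clock': 5.65, 'joint_pos': array([-1.90823846e-01,  3.63388082e-01,  1.90881200e+00, -2.49397548e-04,
        8.59511766e-01, -4.07137321e-02]), 'joint_vel': array([ 0.0016184 ,  0.00199667, -0.00783862,  0.00049092, -0.01215329,
        0.00016687]), 'joint_torque': array([ 2.83374880e-01, -1.39931050e+01, -1.18288127e+01,  1.56654194e-01,
       -5.79194695e+00, -1.10624598e-03]), 'tcp_pos': array([ 0.53568377, -0.10202112,  0.10526176]), 'eef_rot': array([2.37562269, 2.04366804, 0.00937648]), 'ft_force': array([-17.00634089,   3.31225362,  79.68018162]), 'wrist_torque': array([ 0.46272636,  3.0743272 , -0.05626674]), 'grasp_force': 39.92592313326895, 'opening': -0.00019199403085378168}
```

View pics/s2.png

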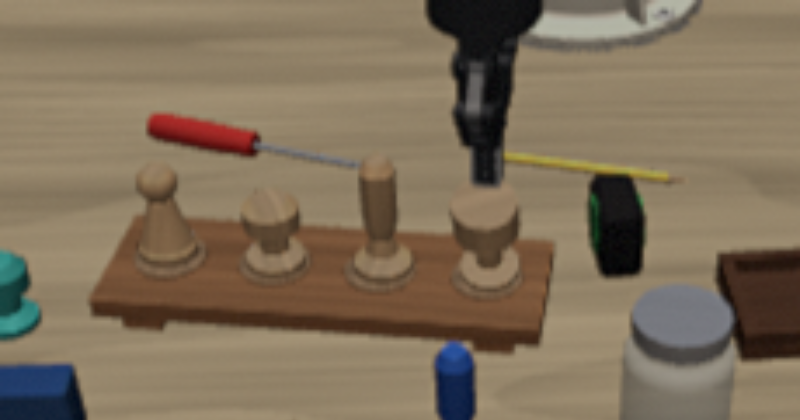

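View pics/w2.png

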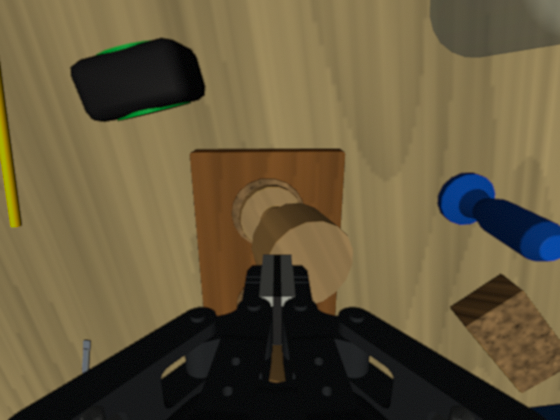

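Run:
```python
from h import *
from plant import env
w=wristcam(env);s=env.read_state();M=R.from_rotvec(s["eef_rot"]).as_matrix()
m=np.array(w["mount"]);print(m.round(3).tolist())
for z in (0,.003,.022): print("tool z",z,proj(w,s["tcp_pos"]+M@[0,0,z]).round(1))
for z in (.034,.042,.082,.112): print("gob axis",z,proj(w,[.5297,-.101,z]).round(1), (w["mtx"][0][0]*.024/ -(np.array(w["view"])@[.5297,-.101,z,1])[2]).round(1))
print(onz(w,(265,208),.042),onz(w,(310,250),.112),onz(w,(310,250),.105))
c=env.read_camera("top");cv2.imwrite("pics/t3.png",cv2.resize(c["image"][220:310,270:430],(800,450),interpolation=2)[:,:,::-1])
```

```text
[[-0.0, 0.947, 0.32, 0.083], [1.0, 0.0, 0.0, 0.0], [0.0, 0.32, -0.947, -0.156], [0.0, 0.0, 0.0, 1.0]]
tool z 0 [276.9 257.9]
tool z 0.003 [276.9 255.2]
tool z 0.022 [276.9 240.1]
gob axis 0.034 [266.5 211.2] 32.9
gob axis 0.042 [266.3 215. ] 34.0
gob axis 0.082 [265.  238.9] 40.6
gob axis 0.112 [263.6 263.9] 47.4
[ 0.52966892 -0.09565858  0.042     ] [ 0.55385774 -0.09687854  0.112     ] [ 0.55417278 -0.10048582  0.105     ]
```

View pics/t3.png

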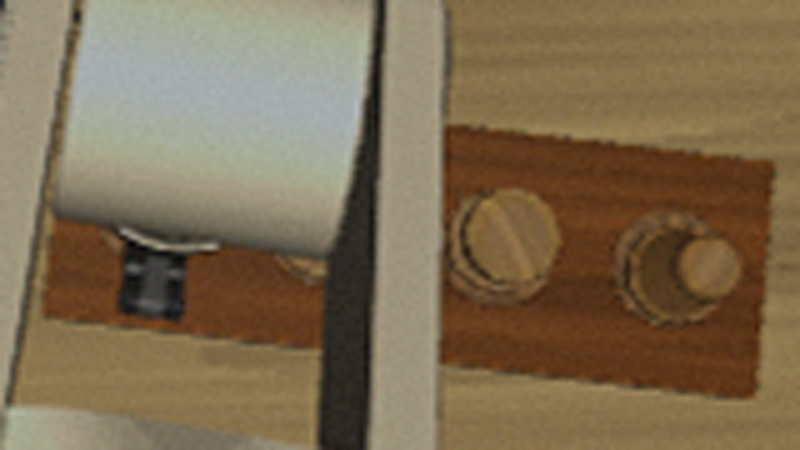

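Run:
```python
import cv2,numpy as np
from plant import env
a=env.read_camera("scene")["image"][:,:,::-1][150:215,225:290]
b=cv2.imread("pics/w2.png")[180:380,180:380]
f=lambda x:cv2.convertScaleAbs(cv2.resize(x,(400,400),interpolation=cv2.INTER_CUBIC),alpha=1.6,beta=15)
cv2.imwrite("pics/z4.png",np.hstack([f(a),f(b)]))
```

```text
(no output)
```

View pics/z4.png

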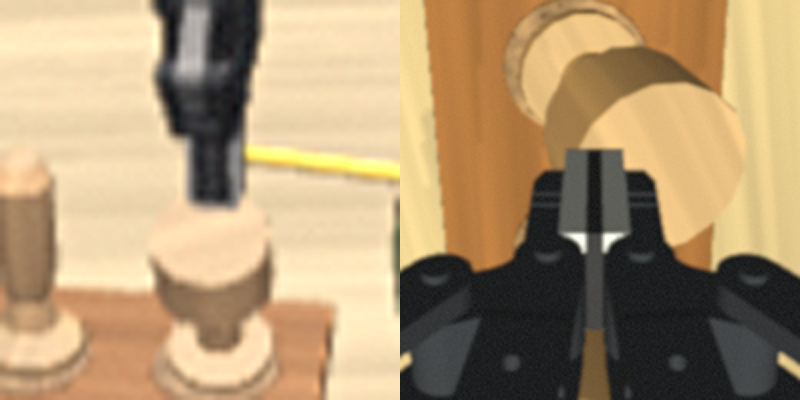

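Run:
```python
from h import *
w=pickle.load(open("w1.pkl","rb"));m=np.linalg.inv(np.array(w["mount"]));K=np.array(w["mtx"])
def pr(p):
    q=m[:3,:3]@np.array(p)+m[:3,3];q=K@[q[0],-q[1],-q[2]];return (q[:2]/q[2]).round(0).tolist()
for z in (-.02,-.01,0,.009,.022): print(z,"shut front",pr((.011,0,z)),"back",pr((-.011,0,z)),"open front",pr((.011,.0425,z)),"back",pr((-.011,.0425,z)))
print(pr((.011,.01,.0)),pr((.011,.01,.02)))
```

```text
-0.02 shut front [277.0, 257.0] back [277.0, 298.0] open front [369.0, 257.0] back [365.0, 298.0]
-0.01 shut front [277.0, 247.0] back [277.0, 287.0] open front [364.0, 247.0] back [360.0, 287.0]
0 shut front [277.0, 239.0] back [277.0, 276.0] open front [359.0, 239.0] back [356.0, 276.0]
0.009 shut front [277.0, 232.0] back [277.0, 268.0] open front [355.0, 232.0] back [352.0, 268.0]
0.022 shut front [277.0, 223.0] back [277.0, 257.0] open front [350.0, 223.0] back [348.0, 257.0]
[296.0, 239.0] [294.0, 224.0]
```

Run:
```python
from h import *
from plant import env
c=pickle.load(open("cams.pkl","rb"))["scene"];s=env.read_state()
for z in (.083,.105,.123,.14): print(z,proj(c,[.5357,-.102,z]).round(1))
print("observed tip ~ (260,183)")
w=wristcam(env)
print("rack end width px pred", proj(w,[.4851,-.0539,.03]),proj(w,[.5884,-.0674,.03]),"obs 192..344 row ~152")
u=np.array([-np.sin(-.146),np.cos(-.146),0]);v=np.array([u[1],-u[0],0]);C=np.array([.513,-.2215,.03])
for sx in(-1,1): print(proj(w,C+u*.165+sx*v*.055))
```

```text
0.083 [259.8 194.2]
0.105 [259.6 186.8]
0.123 [259.5 180.7]
0.14 [259.3 174.8]
observed tip ~ (260,183)
rack end width px pred [192.45241883 155.87968883] [341.15809031 152.59921836] obs 192..344 row ~152
[187.71744204 151.28383859]
[345.31275686 150.33887472]
```

>>> send_rows(
  targets="0 -2 -0.5 0; 0 -2 -0.5 0; 0 -2 -0.5 0; 0 -2 -0.5 0; 0 -2 -0.5 0; 0 -2 -0.5 0",
)

```text
clock: 6.55
tcp_pos: [0.5194, -0.0993, 0.1017]
eef_rot: [2.381, 2.048, 0.001]
ft_force: [-3.5, 0.1, 7.8]
opening: 0.0
grasp_force: 4.4
```

Run:
```python
import cv2,numpy as np
from plant import env
a=env.read_camera("scene")["image"][:,:,::-1][150:215,225:290]
b=env.read_camera("wrist")["image"][:,:,::-1][180:380,180:380]
f=lambda x:cv2.convertScaleAbs(cv2.resize(x,(400,400),interpolation=cv2.INTER_CUBIC),alpha=1.6,beta=15)
cv2.imwrite("pics/z5.png",np.hstack([f(a),f(b)]))
```

```text
(no output)
```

View pics/z5.png

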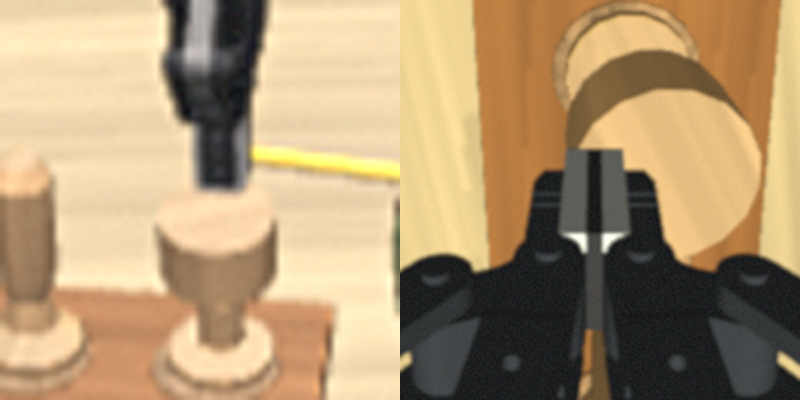

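>>> send_rows(
  targets="0 -2 -1 0; 0 -2 -1 0; 0 -2 -1 0; 0 -2 -2 0; 0 -2 -3 0; 0 0 -10 0; 0 0 -20 0; 0 0 -20 0; 0 0 0 0; 0 0 0 0",
)

```text
clock: 7.65
tcp_pos: [0.5099, -0.0978, 0.1585]
eef_rot: [2.381, 2.048, 0.001]
ft_force: [-0.3, -0.1, 0.4]
opening: -0.0002
grasp_force: 0.0
```

Run:
```python
from h import *
from plant import env
c=env.read_camera("scene");a=c["image"][:,:,::-1][120:220,200:300];s=env.read_state()
w=wristcam(env);b=w["image"][:,:,::-1];pickle.dump(w,open("w5.pkl","wb"))
f=lambda x,n:cv2.convertScaleAbs(cv2.resize(x,n,interpolation=cv2.INTER_CUBIC),alpha=1.6,beta=15)
cv2.imwrite("pics/z6.png",np.hstack([f(a,(400,400)),f(b[100:400,130:430],(400,400))]))
for z in (-.04,-.02,0,.022):print(z,(proj(c,s["tcp_pos"]-[0,0,z])-[200,120])*4)
print(s["tcp_pos"],s["opening"])
```

```text
-0.04 [242.16698935 112.77680069]
-0.02 [242.71884476 142.26155228]
0 [243.25739818 171.03560009]
0.022 [243.83500965 201.89645712]
[ 0.50941563 -0.09773198  0.15779675] 0.0001325154900952502
```

View pics/z6.png

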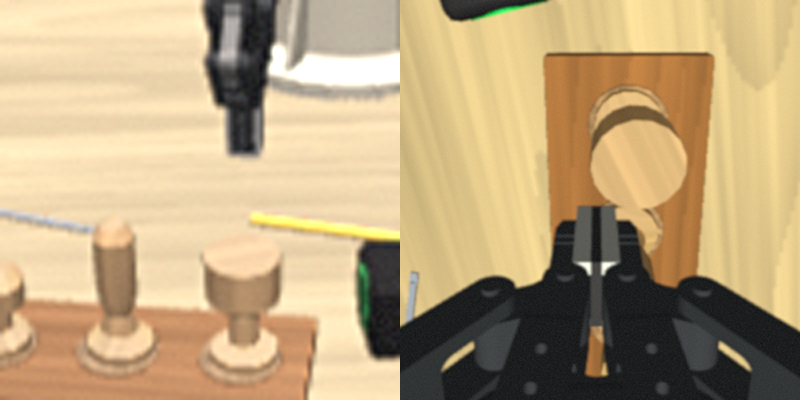

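Run:
```python
from h import *
from plant import env
w=pickle.load(open("w5.pkl","rb"));s=env.read_state()
G=onz(w,(310,221.5),.112);print(G, onz(w,(130+225*.75,100+112*.75),.04))
print(tomove(s,[G[0],G[1],.056],1.4248))
print(tomove(s,[.5297,-.099,.056],1.4248))
```

```text
[ 0.53130233 -0.09877277  0.112     ] [ 0.52920216 -0.09272361  0.04      ]
(array([  2.3,  22.2, 101.4]), np.float64(-0.004))
(array([  1.8,  20.6, 101.4]), np.float64(-0.004))
```

>>> send_rows(
  targets="1 7 0 0; 1 7 0 0; 0 7 0 0; 0 0 0 0; 0 0 0 0; 0 0 0 0; 0 0 10 0; 0 0 15 0; 0 0 15 0; 0 0 15 0; 0 0 15 0; 0 0 15 0; 0 0 10 0; 0 0 6 0; 0 0 0 0; 0 0 0 0",
  gripper=1,
)

```text
clock: 9.35
tcp_pos: [0.5309, -0.099, 0.0571]
eef_rot: [2.381, 2.049, 0.0]
ft_force: [-0.6, 0.2, 0.0]
opening: 0.0851
grasp_force: 0.0
```

>>> send_rows(
  targets="0 0 0 0; 0 0 0 0; 0 0 0 0; 0 0 0 0",
  gripper=0.48,
  squeeze=30,
)

```text
clock: 9.75
tcp_pos: [0.5309, -0.099, 0.0575]
eef_rot: [2.381, 2.048, 0.001]
ft_force: [-1.3, -0.9, 5.7]
opening: 0.0468
grasp_force: 30.3
```

>>> send_rows(
  targets="0 0 -5 0; 0 0 -12 0; 0 0 -18 0; 0 0 -20 0; 0 0 -20 0; 0 0 -20 0; 0 0 -20 0; 0 0 -12 0; 0 0 -5 0; 0 0 0 -0.1; 0 0 0 -0.093; 0 0 0 0",
)

```text
clock: 10.95
tcp_pos: [0.5302, -0.0988, 0.1884]
eef_rot: [-2.171, -2.269, 0.001]
ft_force: [0.4, 0.8, -1.2]
opening: 0.0469
grasp_force: 31.1
```

>>> send_rows(
  targets="8 1 0 0; 14 2 0 0; 18 2 0 0; 18 2 0 0; 18 2 0 0; 18 2 0 0; 18 2 0 0; 18 2 0 0; 18 2 0 0; 18 2 0 0; 18 2 0 0; 16 2 0 0; 12 1.5 0 0; 8 0 0 0; 0 0 0 0; 0 0 0 0",
)

```text
clock: 12.55
tcp_pos: [0.5456, 0.1217, 0.1888]
eef_rot: [2.173, 2.269, -0.001]
ft_force: [0.5, -0.0, -0.6]
opening: 0.0471
grasp_force: 31.1
```

Run:
```python
from h import *
from plant import env
s=env.read_state();w=wristcam(env);pickle.dump(w,open("w7.pkl","wb"));cv2.imwrite("pics/w7.png",w["image"][:,:,::-1])
print(s["tcp_pos"],s["opening"],tomove(s,[.5441,.122,.19],1.618))
```

```text
[0.54555157 0.12173578 0.18881669] 0.04706809953482286 (array([ 0.3, -1.4, -1.2]), np.float64(-0.004))
```

View pics/w7.png

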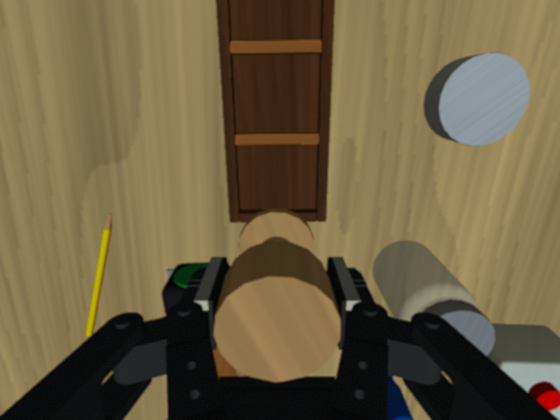

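Wrist view: the goblet is held upright. The buffing rack's right end has corners at (231,221) and (326,220), and its dividers cross at about rows 139 and 46.

Run:
```python
from h import *
from plant import env
w=pickle.load(open("w7.pkl","rb"))
for p in [(230,221),(326,220),(219,3),(333,3),(277,139),(276,46)]: print(p,onz(w,p,.027).round(4))
C=np.array([.5385,.2419,.027]);a=.047;u=np.array([-np.sin(a),np.cos(a),0]);v=np.array([np.cos(a),np.sin(a),0])
for y,x in((-.165,-.05),(-.165,.05),(-.08,0),(0,0)): print("pred",(C+u*y+v*x).round(4),proj(w,C+u*y+v*x).round(1))
```

```text
(230, 221) [0.4995 0.0761 0.027 ]
(326, 220) [0.598  0.0815 0.027 ]
(219, 3) [0.4907 0.2725 0.027 ]
(333, 3) [0.5862 0.2766 0.027 ]
(277, 139) [0.5441 0.1617 0.027 ]
(276, 46) [0.5398 0.2417 0.027 ]
pred [0.4963 0.0747 0.027 ] [226.9 222.1]
pred [0.5962 0.0794 0.027 ] [324.1 221.8]
pred [0.5423 0.162  0.027 ] [275.  138.6]
pred [0.5385 0.2419 0.027 ] [274.5  45.7]
```

>>> send_rows(
  targets="0 1 10 0; 0 0 20 0; 0 0 20 0; 0 0 20 0; 0 0 20 0; 0 0 20 0; 0 0 15 0; 0 0 10 0; 0 0 6 0; 0 0 4 0; 0 0 3 0; 0 0 2 0; 0 0 1 0; 0 0 0.5 0; 0 0 0 0; 0 0 0 0",
)

```text
clock: 14.2
tcp_pos: [0.5468, 0.122, 0.0376]
eef_rot: [2.173, 2.269, 0.0]
ft_force: [0.6, -0.2, -1.5]
opening: 0.047
grasp_force: 31.1
```

>>> send_rows(
  targets="0 0 0.5 0; 0 0 0.5 0; 0 0 0.5 0; 0 0 0.5 0; 0 0 0 0",
)

```text
clock: 14.7
tcp_pos: [0.5467, 0.122, 0.0355]
eef_rot: [-2.173, -2.269, 0.0]
ft_force: [-0.6, 0.3, 2.3]
opening: 0.0473
grasp_force: 31.2
```

>>> send_rows(
  targets="0 0 0 0; 0 0 0 0; 0 0 0 0; 0 0 -3 0; 0 0 -10 0; 0 0 -20 0; 0 0 -20 0; 0 0 -20 0; 0 0 -20 0; 0 0 -20 0; 0 0 -20 0; 0 0 -15 0; 0 0 -7 0; 0 0 0 0.1; 0 0 0 0.093; 0 0 0 0",
  gripper=1,
)

```text
clock: 16.3
tcp_pos: [0.5464, 0.1219, 0.1905]
eef_rot: [-2.383, -2.047, 0.0]
ft_force: [0.1, -0.4, 0.6]
opening: 0.0855
grasp_force: 0.0
```

>>> send_rows(
  targets="-8 0.5 0 0; -16 1 0 0; -20 1 0 0; -20 1 0 0; -20 1 0 0; -20 1 0 0; -20 1 0 0; -20 1 0 0; -20 1 0 0; -20 1 0 0; -20 1 0 0; -20 1 0 0; -20 1 0 0; -20 1 0 0; -20 1 0 0; -16 1 0 0; -14 1 0 0; -8 1 0 0; 0 0 0 0; 0 0 0 0",
)

```text
clock: 18.3
tcp_pos: [0.5158, -0.1988, 0.1903]
eef_rot: [-2.381, -2.048, -0.0]
ft_force: [0.1, -0.4, 0.3]
opening: 0.0851
grasp_force: 0.0
```

Run:
```python
from h import *
from plant import env
s=env.read_state();w=wristcam(env);pickle.dump(w,open("w8.pkl","wb"));c=env.read_camera("top")
a=cv2.resize(c["image"][225:300,70:232],(420,194));v=np.zeros((420,800,3),np.uint8);v[:,:380]=w["image"][:,90:470];v[:194,380:]=a
cv2.imwrite("pics/w8.png",v[:,:,::-1])
print(s["tcp_pos"],s["opening"],tomove(s,[.520,-.1795,.059],1.4248))
for z in (.12,.128):print(z,proj(w,[.52,-.1795,z])-[90,0])
```

```text
[ 0.51580122 -0.19882364  0.1903204 ] 0.08513700815666773 (array([ 19.7,   1.3, 131.3]), np.float64(-0.004))
0.12 [188.4785385  185.62398062]
0.128 [188.52975711 188.76768475]
```

View pics/w8.png

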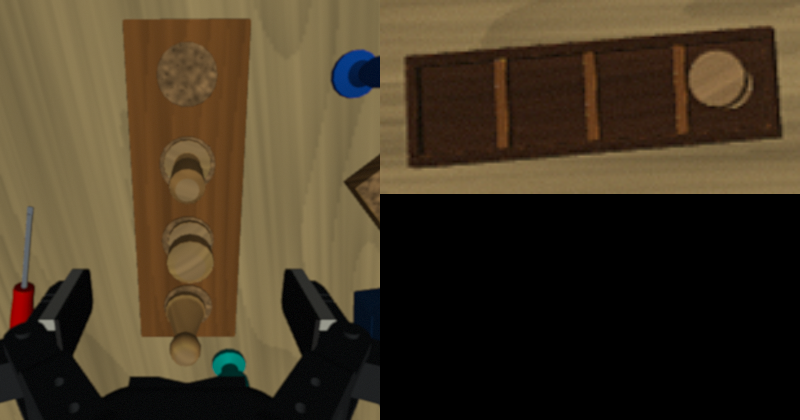

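The goblet stands in the rightmost bay. The baluster top at (187,186) in the crop matches the prediction. Mushroom head is at (190,259) and pawn ball at (185,350).

>>> send_rows(
  targets="7 0.5 0 0; 8 0.5 0 0; 5 0 5 0; 0 0 15 0; 0 0 18 0; 0 0 18 0; 0 0 18 0; 0 0 18 0; 0 0 15 0; 0 0 12 0; 0 0 8 0; 0 0 4 0; 0 0 0 0; 0 0 0 0",
)

```text
clock: 19.8
tcp_pos: [0.5202, -0.1795, 0.0598]
eef_rot: [2.381, 2.048, 0.001]
ft_force: [-0.4, 0.5, 0.3]
opening: 0.0853
grasp_force: 0.0
```

>>> send_rows(
  targets="0 0 0 0; 0 0 0 0; 0 0 0 0; 0 0 0 0; 0 0 0 0; 0 0 0 0",
  gripper=0.24,
)

```text
clock: 20.4
tcp_pos: [0.52, -0.1795, 0.0595]
eef_rot: [2.381, 2.049, 0.0]
ft_force: [-0.2, 0.8, 1.1]
opening: 0.0251
grasp_force: 30.4
```

Run:
```python
from h import *
w=pickle.load(open("w8.pkl","rb"))
print(onz(w,(280,259),.088),onz(w,(277,350),.098),onz(w,(277,242),.042),onz(w,(278,308),.042))
```

```text
[ 0.51032331 -0.2540086   0.088     ] [ 0.4944212  -0.34170176  0.098     ] [ 0.50693427 -0.25900687  0.042     ] [ 0.49627296 -0.33675633  0.042     ]
```

>>> send_rows(
  targets="0 0 -5 0; 0 0 -12 0; 0 0 -18 0; 0 0 -20 0; 0 0 -20 0; 0 0 -20 0; 0 0 -20 0; 0 0 -12 0; 0 0 -4 0; 0 0 0 -0.1; 0 0 0 -0.098; 0 0 0 0",
)

```text
clock: 21.6
tcp_pos: [0.5193, -0.1792, 0.1898]
eef_rot: [-2.165, -2.275, 0.001]
ft_force: [-0.2, 0.2, -1.0]
opening: 0.0254
grasp_force: 30.3
```

>>> send_rows(
  targets="8 1 0 0; 16 2 0 0; 23 2.5 0 0; 23 2.5 0 0; 23 2.5 0 0; 23 2.5 0 0; 23 2.5 0 0; 23 2.5 0 0; 23 2.5 0 0; 23 2.5 0 0; 23 2.5 0 0; 23 2.5 0 0; 23 2.5 0 0; 23 2.5 0 0; 23 2.5 0 0; 23 2.5 0 0; 18 2 0 0; 10 2 0 0; 6 0 0 0; 0 0 0 0",
)

```text
clock: 23.6
tcp_pos: [0.5433, 0.2026, 0.1903]
eef_rot: [-2.167, -2.274, 0.0]
ft_force: [0.4, -0.5, -0.7]
opening: 0.0252
grasp_force: 30.3
```

Run:
```python
from h import *
from plant import env
s=env.read_state();print(s["tcp_pos"],s["opening"],tomove(s,[.5423,.2022,.0375],1.6228))
```

```text
[0.54332736 0.20258552 0.19026725] 0.025190157217912817 (array([ -0.3,  -1. , 152.8]), np.float64(-0.004))
```

>>> send_rows(
  targets="0 -1 10 0; 0 0 20 0; 0 0 20 0; 0 0 20 0; 0 0 20 0; 0 0 20 0; 0 0 15 0; 0 0 10 0; 0 0 6 0; 0 0 4 0; 0 0 3 0; 0 0 2 0; 0 0 1 0; 0 0 1 0; 0 0 0.5 0; 0 0 0 0; 0 0 0 0",
)

```text
clock: 25.3
tcp_pos: [0.5426, 0.2022, 0.038]
eef_rot: [2.167, 2.274, 0.0]
ft_force: [0.0, 0.2, -1.4]
opening: 0.0251
grasp_force: 30.3
```

>>> send_rows(
  targets="0 0 0.5 0; 0 0 0.5 0; 0 0 0 0",
)

```text
clock: 25.6
tcp_pos: [0.5427, 0.2022, 0.0375]
eef_rot: [2.167, 2.274, 0.0]
ft_force: [-2.1, 0.1, 6.3]
opening: 0.0256
grasp_force: 30.9
```

>>> send_rows(
  targets="0 0 0 0; 0 0 0 0; 0 0 0 0; 0 0 0 0; 0 0 -3 0; 0 0 -10 0; 0 0 -20 0; 0 0 -20 0; 0 0 -20 0; 0 0 -20 0; 0 0 -20 0; 0 0 -20 0; 0 0 -15 0; 0 0 -5 0; 0 0 0 0.1; 0 0 0 0.098; 0 0 0 0",
  gripper=1,
)

```text
clock: 27.3
tcp_pos: [0.5423, 0.202, 0.1898]
eef_rot: [-2.383, -2.047, 0.001]
ft_force: [-0.6, -0.1, -0.6]
opening: 0.0854
grasp_force: 0.0
```

>>> send_rows(
  targets="-10 1 0 0; -20 2 0 0; -26 2 0 0; -26 2 0 0; -26 2 0 0; -26 2 0 0; -26 2 0 0; -26 2 0 0; -26 2 0 0; -26 2 0 0; -26 2 0 0; -26 2 0 0; -26 2 0 0; -26 2 0 0; -26 2 0 0; -26 2 0 0; -26 2 0 0; -24 1 0 0; -14 0 0 0; 0 0 0 0",
)

```text
clock: 29.3
tcp_pos: [0.5071, -0.2573, 0.1897]
eef_rot: [-2.382, -2.048, 0.0]
ft_force: [-0.3, 0.7, 0.5]
opening: 0.0857
grasp_force: 0.0
```

Run:
```python
from h import *
from plant import env
s=env.read_state();print(s["tcp_pos"],s["opening"],tomove(s,[.509,-.257,.035],1.4248))
```

```text
[ 0.50705058 -0.25728824  0.18968453] 0.08567290297805663 (array([  0.6,   1.9, 154.7]), np.float64(-0.005))
```

>>> send_rows(
  targets="0.5 2 10 0; 0 0 20 0; 0 0 20 0; 0 0 20 0; 0 0 20 0; 0 0 20 0; 0 0 15 0; 0 0 12 0; 0 0 8 0; 0 0 6 0; 0 0 4 0; 0 0 0 0; 0 0 0 0",
)

```text
clock: 30.6
tcp_pos: [0.5101, -0.2558, 0.0353]
eef_rot: [2.381, 2.048, 0.0]
ft_force: [0.3, 0.6, -0.7]
opening: 0.0853
grasp_force: 0.0
```

>>> send_rows(
  targets="0 0 0 0; 0 0 0 0; 0 0 0 0; 0 0 0 0; 0 0 0 0; 0 0 0 0",
  gripper=0.41,
)

```text
clock: 31.2
tcp_pos: [0.51, -0.2557, 0.0353]
eef_rot: [2.381, 2.048, 0.0]
ft_force: [-1.0, -0.6, 5.7]
opening: 0.0404
grasp_force: 30.0
```

>>> send_rows(
  targets="0 0 -5 0; 0 0 -12 0; 0 0 -18 0; 0 0 -20 0; 0 0 -20 0; 0 0 -20 0; 0 0 -20 0; 0 0 -20 0; 0 0 -14 0; 0 0 -6 0; 0 0 0 -0.1; 0 0 0 -0.098; 0 0 0 0",
)

```text
clock: 32.5
tcp_pos: [0.5094, -0.2555, 0.1895]
eef_rot: [-2.165, -2.275, 0.0]
ft_force: [-0.5, 0.1, -0.3]
opening: 0.0407
grasp_force: 30.4
```

>>> send_rows(
  targets="10 1 0 0; 20 2 0 0; 30 3 0 0; 30 3 0 0; 30 3 0 0; 30 3 0 0; 30 3 0 0; 30 3 0 0; 30 3 0 0; 30 3 0 0; 30 3 0 0; 30 3 0 0; 30 3 0 0; 30 3 0 0; 30 3 0 0; 30 3 0 0; 30 4 0 0; 30 4 0 0; 20 3 0 0; 5 0 0 0",
)

```text
clock: 34.5
tcp_pos: [0.5398, 0.2836, 0.1896]
eef_rot: [-2.167, -2.274, -0.0]
ft_force: [0.0, -0.2, -0.3]
opening: 0.0409
grasp_force: 30.4
```

Run:
```python
from h import *
from plant import env
s=env.read_state();print(s["tcp_pos"],s["opening"],tomove(s,[.538,.282,.0140],1.6228))
```

```text
[0.53975339 0.28357015 0.18959792] 0.040862214416889704 (array([ -1.5,  -1.8, 175.6]), np.float64(-0.004))
```

>>> send_rows(
  targets="-1.5 -2 10 0; 0 0 20 0; 0 0 20 0; 0 0 20 0; 0 0 20 0; 0 0 20 0; 0 0 20 0; 0 0 15 0; 0 0 10 0; 0 0 8 0; 0 0 5 0; 0 0 3 0; 0 0 2 0; 0 0 1 0; 0 0 1 0; 0 0 0.5 0; 0 0 0.5 0; 0 0 0 0; 0 0 0 0",
)

```text
clock: 36.4
tcp_pos: [0.5381, 0.2799, 0.0139]
eef_rot: [-2.168, -2.274, -0.0]
ft_force: [-0.4, 0.3, -0.4]
opening: 0.0408
grasp_force: 30.4
```

>>> send_rows(
  targets="0 0 0.5 0; 0 0 0.5 0; 0 0 0 0",
)

```text
clock: 36.7
tcp_pos: [0.5382, 0.2799, 0.0133]
eef_rot: [2.167, 2.274, 0.0]
ft_force: [-1.7, -0.2, 5.5]
opening: 0.0409
grasp_force: 30.7
```

>>> send_rows(
  targets="0 0 0 0; 0 0 0 0; 0 0 0 0; 0 0 0 0; 0 0 -3 0; 0 0 -10 0; 0 0 -20 0; 0 0 -20 0; 0 0 -20 0; 0 0 -20 0; 0 0 -20 0; 0 0 -20 0; 0 0 -20 0; 0 0 -15 0; 0 0 -9 0; 0 0 0 0.1; 0 0 0 0.098; 0 0 0 0",
  gripper=1,
)

```text
clock: 38.5
tcp_pos: [0.5378, 0.2797, 0.1898]
eef_rot: [-2.383, -2.047, 0.001]
ft_force: [-0.6, -0.1, -0.7]
opening: 0.0854
grasp_force: 0.0
```

>>> send_rows(
  targets="-14 1 0 0; -28 2 0 0; -34 2.7 0 0; -34 2.7 0 0; -34 2.7 0 0; -34 2.7 0 0; -34 2.7 0 0; -34 2.7 0 0; -34 2.7 0 0; -34 2.7 0 0; -34 2.7 0 0; -34 2.7 0 0; -34 2.7 0 0; -34 2.7 0 0; -34 2.7 0 0; -34 2.7 0 0; -34 2.7 0 0; -34 2.7 0 0; -24 2 0 0; -8 0 0 0",
)

```text
clock: 40.5
tcp_pos: [0.4922, -0.3409, 0.1896]
eef_rot: [-2.381, -2.049, 0.001]
ft_force: [1.4, -0.3, -0.6]
opening: 0.0855
grasp_force: 0.0
```

Run:
```python
from h import *
from plant import env
s=env.read_state();print(s["tcp_pos"],s["opening"],tomove(s,[.496,-.339,.055],1.4248))
```

```text
[ 0.49218819 -0.34093212  0.18959594] 0.0854866368576808 (array([  2.5,   3.5, 134.6]), np.float64(-0.004))
```

>>> send_rows(
  targets="1 3 10 0; 0 0 18 0; 0 0 20 0; 0 0 20 0; 0 0 20 0; 0 0 16 0; 0 0 12 0; 0 0 10 0; 0 0 5 0; 0 0 3 0; 0 0 0 0; 0 0 0 0",
)

```text
clock: 41.7
tcp_pos: [0.4969, -0.3381, 0.0564]
eef_rot: [2.381, 2.048, 0.0]
ft_force: [-0.7, -0.7, -0.3]
opening: 0.0858
grasp_force: 0.0
```

>>> send_rows(
  targets="0 0 0 0; 0 0 0 0; 0 0 0 0; 0 0 0 0; 0 0 0 0; 0 0 0 0",
  gripper=0.28,
)

```text
clock: 42.3
tcp_pos: [0.4966, -0.3379, 0.0561]
eef_rot: [2.382, 2.049, 0.0]
ft_force: [-1.0, 0.7, 2.9]
opening: 0.0279
grasp_force: 29.3
```

>>> send_rows(
  targets="0 0 -4 0; 0 0 -10 0; 0 0 -16 0; 0 0 -20 0; 0 0 -20 0; 0 0 -20 0; 0 0 -20 0; 0 0 -14 0; 0 0 -8 0; 0 0 -2 0; 0 0 0 -0.06; 0 0 0 -0.08; 0 0 0 -0.058; 0 0 0 0",
)

```text
clock: 43.7
tcp_pos: [0.4961, -0.3375, 0.1889]
eef_rot: [-2.165, -2.274, 0.0]
ft_force: [-0.4, 0.0, -0.8]
opening: 0.028
grasp_force: 29.4
```

>>> send_rows(
  targets="8 1 0 0; 16 2 0 0; 24 2.5 0 0; 28 3 0 0; 28 3 0 0; 28 3 0 0; 28 3 0 0; 28 3 0 0; 28 3 0 0; 28 3 0 0; 28 3 0 0; 28 3 0 0; 28 3 0 0; 28 3 0 0; 28 3 0 0; 28 3 0 0; 28 3 0 0; 28 3 0 0; 28 3 0 0; 28 3 0 0",
)

```text
clock: 45.7
tcp_pos: [0.5267, 0.1903, 0.1898]
eef_rot: [-2.168, -2.273, 0.0]
ft_force: [-0.2, -0.2, -1.1]
opening: 0.0279
grasp_force: 29.4
```

>>> send_rows(
  targets="28 3 0 0; 28 3 0 0; 28 3 0 0; 28 3 0 0; 28 3 0 0; 20 2 0 0; 10 1 0 0; 3 0 0 0; 0 0 0 0; 0 0 0 0",
)

```text
clock: 46.7
tcp_pos: [0.5374, 0.3609, 0.1898]
eef_rot: [2.168, 2.273, -0.001]
ft_force: [0.8, -0.3, -0.5]
opening: 0.0277
grasp_force: 29.4
```

Run:
```python
from h import *
from plant import env
s=env.read_state();print(s["tcp_pos"],s["opening"],tomove(s,[.534,.362,.0345],1.6228))
w=wristcam(env);c=env.read_camera("scene")
v=np.zeros((420,800,3),np.uint8);v[:,:400]=w["image"][:,80:480];v[:,400:]=cv2.resize(c["image"][100:260,320:472],(400,420))
cv2.imwrite("pics/w9.png",v[:,:,::-1])
```

```text
[0.53741655 0.36089054 0.18980037] 0.02770320579065171 (array([  1.3,  -3.3, 155.3]), np.float64(-0.005))
```

View pics/w9.png

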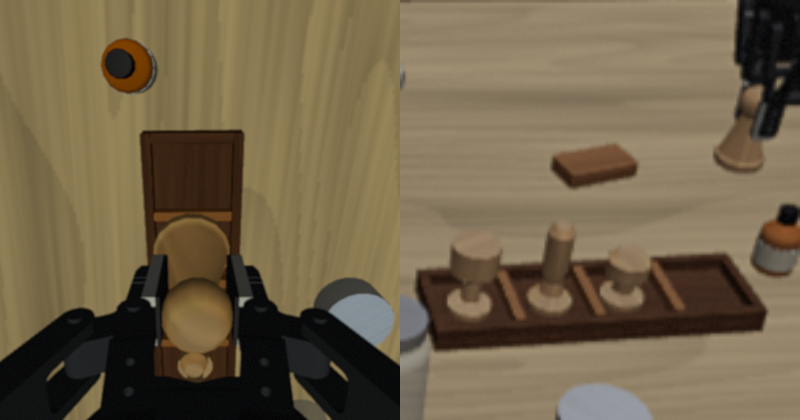

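Goblet, baluster and mushroom stand in their bays. The pawn hangs roughly upright over the empty leftmost bay.

>>> send_rows(
  targets="1 -3 10 0; 0 0 20 0; 0 0 20 0; 0 0 20 0; 0 0 20 0; 0 0 20 0; 0 0 15 0; 0 0 10 0; 0 0 6 0; 0 0 4 0; 0 0 3 0; 0 0 2 0; 0 0 1 0; 0 0 1 0; 0 0 1 0; 0 0 0.5 0; 0 0 0.5 0; 0 0 0 0; 0 0 0 0",
)

```text
clock: 48.7
tcp_pos: [0.5345, 0.3628, 0.0359]
eef_rot: [2.167, 2.274, 0.0]
ft_force: [-0.8, 0.2, -0.7]
opening: 0.0282
grasp_force: 29.4
```

>>> send_rows(
  targets="0 0 0.5 0; 0 0 0.5 0; 0 0 0.5 0; 0 0 0 0; 0 0 0 0",
)

```text
clock: 49.2
tcp_pos: [0.5344, 0.3627, 0.0344]
eef_rot: [-2.167, -2.274, 0.0]
ft_force: [0.5, 0.4, -0.4]
opening: 0.028
grasp_force: 29.4
```

>>> send_rows(
  targets="0 0 0.5 0; 0 0 0.5 0; 0 0 0.5 0; 0 0 0 0",
)

```text
clock: 49.6
tcp_pos: [0.5346, 0.3631, 0.034]
eef_rot: [-2.168, -2.274, -0.001]
ft_force: [-3.6, 0.0, 9.6]
opening: 0.028
grasp_force: 30.2
```

>>> send_rows(
  targets="0 0 0 0; 0 0 0 0; 0 0 0 0; 0 0 0 0; 0 0 0 0; 0 0 -5 0; 0 0 -12 0; 0 0 -20 0; 0 0 -20 0; 0 0 -20 0; 0 0 -20 0; 0 0 -20 0; 0 0 -20 0; -20 -30 -10 0; -20 -40 0 0; -20 -40 0 0; -20 -30 0 0; 0 0 0 0; 0 0 0 0",
  gripper=1,
)

```text
clock: 51.5
tcp_pos: [0.3988, 0.2763, 0.1812]
eef_rot: [2.167, 2.274, 0.004]
ft_force: [1.0, 1.4, 0.2]
opening: 0.0854
grasp_force: 0.0
```

Run:
```python
from h import *
from plant import env
c=env.read_camera("top");d=env.read_camera("scene")
v=np.zeros((600,800,3),np.uint8);v[:300]=cv2.resize(c["image"][160:310,60:460],(800,300),interpolation=2);v[300:]=cv2.resize(d["image"][150:290,140:513],(800,300),interpolation=2)
cv2.imwrite("pics/f.png",v[:,:,::-1]);print(env.read_state()["clock"])
```

```text
51.6
```

View pics/f.png

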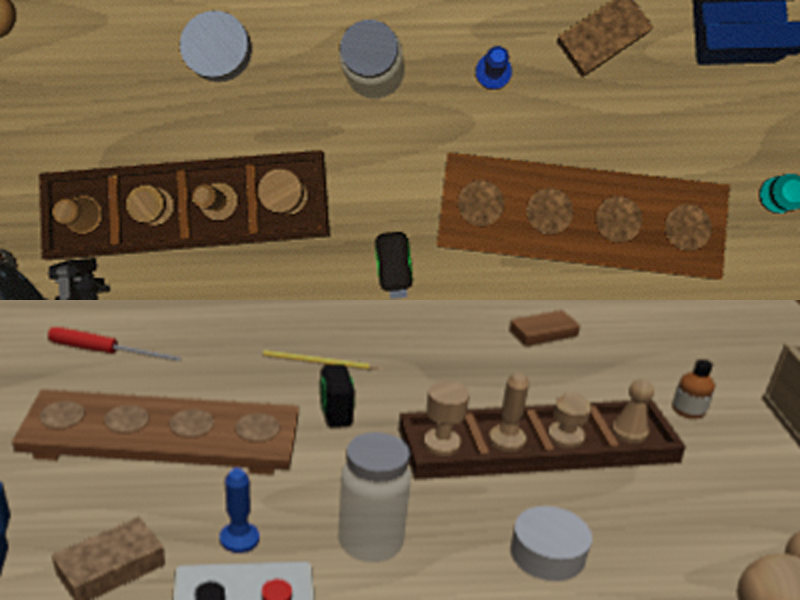

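Run:
```python
from h import *
c=pickle.load(open("cams.pkl","rb"))["top"];a=.052
C=np.array([.5395,.242,0]);u=np.array([-np.sin(a),np.cos(a),0]);v=np.array([np.cos(a),np.sin(a),0])
for n,p,y in(("pawn",(103,214),.12),("mush",(173,204),.04),("bal",(238,200),-.04),("gob",(308,194),-.12)):
    X=onz(c,(60+p[0]/2,160+p[1]/2),.020)-C;print(n,"row offset mm",((X@u+.022-y)*1000).round(1),"across",(X@v*1000).round(1))
```

```text
pawn row offset mm -3.6 across -4.2
mush row offset mm -5.2 across 0.7
bal row offset mm -0.9 across -0.9
gob row offset mm -2.6 across -0.6
```

All four are well within tolerance, so I'm handing in.

```bash
python3 -c "
from plant import env
print(env.hand_in())"
```

```text
the job is handed in; nothing more can be done
None
```

The four turnings stand upright in the buffing rack in reverse order, each within about 5 mm of its bay's centre by the last picture; in that picture the jar and tape measure look unmoved, and I handed the job in (no verdict returned), though my first grasp closed too high and tilted the goblet about 0.35 rad before I eased it back upright.

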